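# Seat a joining dowel in the edge of a vat-head board

### The job

Take the dowel that matches the one already fitted in the board (slim and long) from the tray, and fit it in the empty blind hole in the upper edge of the clamped board, pressed straight in and fully home, then let go. The hole was drilled by hand and its sharp rim lies a few millimetres off its mark, so feel for it with light pressure: bearing on the board's edge with 40 N or more bruises it. Leave the other two dowels standing where they are in the tray.

Things in the scene. Friction and masses are not known exactly. Their poses are not given: they have to be found in the camera images.
- dowel_mid (a point): the dowel to fit: plain wooden cylinder 16 mm in diameter and 80 mm long, about 14 g, its lower end bevelled by 1 mm, standing upright and loose in the tray; the point is at its centre, 40 mm above its lower end; z along its axis, upwards. Its upper part (grip it in the top 40 mm) must stay out of the hole
- mark (a point): where the empty hole was meant to be, level with the board's upper edge, 108 mm above the table. The true hole's centre lies 2 to 5 mm off along the mark's x (either way) and 2 to 5 mm along its y (either way), differently each time, unmeasured. x across the board, y along it (turned with the jig, up to 0.4 rad), z up. A fully home dowel has its centre 4 mm above this point
- hole_depth (a point): where the bottom of the hole was meant to be, 36 mm below the mark and just as far off. The hole is upright, round, 17.2 mm in diameter and 36 mm deep, with a flat bottom and a sharp rim without chamfer; a fully home dowel stands out 44 mm
- jig: wooden jig fixed to the table; base 180 mm (x) by 300 mm (y) by 18 mm, origin under its centre. A board stands on edge on it, rigidly clamped: 44 mm thick (x), 220 mm long (y), its flat level upper edge 108 mm above the table, its middle within 5 mm of the jig's in x and y. The mark is at y = +50 mm. End posts (to 93 mm above the table) and clamp screws are at y = +-123 to +-177 mm
- fitted (a point): about where a dowel like the one to fit is already fixed in the board (to 5 mm), 120 mm along -y from the mark; 44 mm of it stands out; the point is on the board's upper edge. On the jig's base, on its -x side, lie a loose bung (30 mm high) and a wedge
- tray: shallow plywood tray fixed to the table, 110 mm (x) by 210 mm (y), rim 14 mm high, floor 5 mm above the table; origin under its centre. The three dowels stand in a row along its y, 62 mm apart, in any order
- thick_dowel_mid (a point): a wrong dowel: wooden, 26 mm in diameter, 80 mm long, standing in the tray; the point is at its centre
- short_dowel_mid (a point): a wrong dowel: wooden, 16 mm in diameter, 50 mm long, standing in the tray; the point is at its centre
Mind the look-alikes: they are no part of the job. Leave any orange or red look-alike of the part that bears short_dowel_mid alone. What is shaped like the part that bears dowel_mid but green or red is not meant.

How it is judged:
On the way, in this order (a step that is already met when the one before it is completed fails the run):
1. the dowel is lifted above the board's edge (height (world z) of dowel_mid above 0.135 m), for 0.1 s.
2. the dowel is upright and fully home in the hole (z of dowel_mid in the frame of mark below 0.0075 m and horizontal distance between dowel_mid and mark below 0.012 m and angle between dowel_mid's own z axis and vertical below 0.08 rad), for 0.2 s.
At the end, for the whole second after the job is handed in: The dowel stands upright (within 0.08 rad) and at rest in the hole, its centre within 12 mm of the mark sideways and less than 7.5 mm above it (home, to 3.5 mm), released; the other two dowels stand in the tray within 25 mm of where they stood (all of step 2 and linear speed of dowel below 0.01 m/s and distance of each of thick_dowel_mid, short_dowel_mid from where it was at the start of the episode below 0.025 m and angle between each of thick_dowel_mid, short_dowel_mid's own z axis and vertical below 0.2 rad); the robot touches nothing.
It fails at once if the dowel, not yet 6 mm into the hole, bears on the board with 40 N or more (contact force between dowel and board above 40 N and z of dowel_mid in the frame of mark above 0.034 m).
It fails at once if the thick dowel is knocked over or carried off (angle between thick_dowel_mid's own z axis and vertical above 0.6 rad or distance of thick_dowel_mid from where it was at the start of the episode above 0.04 m).
It fails at once if the short dowel is knocked over or carried off (angle between short_dowel_mid's own z axis and vertical above 0.6 rad or distance of short_dowel_mid from where it was at the start of the episode above 0.04 m).
It also fails if it takes over 64 s, if anything falls off the work surface, if the arm or the gripper's body presses on something with over 40 N, if the wrist force passes 120 N, or if a joint passes its speed limit or range.

### The arm

A 6-joint arm with a two-finger parallel gripper is mounted at the origin on the work surface. World frame = base frame: x ahead of the robot, y to its left, z up, the work surface at z = 0. Lengths are in m, angles in rad, forces in N, time in s.
With the tool pointing down it reaches from about 0.35 to 0.925 m from the base axis. Payload 6.4 kg.
Tool frame: the origin (TCP) lies between the finger pads; the fingertips stand arm.nose_length ahead of it and the grasp point (between the pads) lies 5 mm behind it (arm.nose_length is the distance from the TCP to the fingertips, in m); z points along the fingers, y is the line along which they close (so a half turn about z gives the same grasp; the last joint's range is limited). The gripper opens to 85 mm and grips with 20 to 120 N. Pads are 22 mm wide; open, the fingers measure 114 mm over their backs; the gripper's body (76 mm by 85 mm) begins 54 mm behind the grasp point. The pads swing forward as they close: fully open they stand 13 mm farther back than shut.
Start: joints at [1.014, 0.245, 1.558, -0, 1.339, -0.174], TCP at [0.243, 0.603, 0.213] pointing down, gripper open.
Joint ranges: [-3.13, 3.13], [-1.02, 2.26], [0.13, 2.54], [-0.95, 4.09], [0.21, 2.88], [-2.74, 2.74]. Speed limits (rad/s): [2.57, 2.57, 3.14, 3.14, 3.14, 3.14].

### API

Orientations are given as a unit quaternion [x, y, z, w].
In Python, from rig import arm gives the robot as it stands.
- The arm moves only by the tool drive_tool, never from a script. Its argument "series" is a list of rows, each an object of numbers: "tx", "ty", "tz": the shift along the tool's x, y, z in m; "ax", "ay", "az": the turn, a rotation vector about the tool's x, y, z in degrees. In form: [{"tx": .., "ty": .., "tz": .., "ax": .., "ay": .., "az": ..}, ...]. A call has 1 to 12 rows; each row is the pose to reach, as a shift and turn from the pose commanded when the call began, along the tool's axes at that moment; what a row does not reach only later rows make up. A row lasts 1/8 s, in which the tool goes at most 62.5 mm and 10.7 degrees, less where a joint would pass 70% of its speed; a pose out of reach is approached as far as the arm can. A call with a gripper value outside its range is refused whole. "jaw" is the closure, from 0 (fully open) to 1 (shut), set as the call begins (left out, the last holds). The fingers move at their own pace and stop on an object; the grip force is fixed at half the most. Time passes only in rows, so rows that repeat a pose let the fingers close. It gives the time, the measured TCP pose, the force, the opening and the grip force at its end, in the units of the state.
- arm.read_state(): the state, without advancing time (a new reading comes with each control period).
- arm.read_camera(name): name is "scene" or "top"; returns the picture (384x512x3 uint8, red, green, blue); there is no depth.
- arm.calibration(name): a dict with "intrinsics" (3x3 intrinsics, pixels), "R" (3x3) and "t" (3): a world point X has camera coordinates R X + t. Camera axes: x right, y down, z forward; pixel columns grow to the right and rows downward; lengths in m; the calibration is good to about 2 mm. A picture is of the moment at which its call begins. calibration takes no time and is no camera call.
- arm.hand_in(): hands the job in; it is judged then, once.
Trained networks look in the newest picture that a camera, given by its name, has taken for a name from the list of things; names that differ only in an ending like _2 or _b are one class to them, and where a whole thing is asked for, a point or a joint stands for the part that bears it (a point fixed in the world has none). Each returns a list of dicts, best first, with "p" (0 to 1); they miss things now and then, are a little off and sometimes report something else, mostly with a low value. They report only what shows in the picture. A call takes as long as a camera call. They do not tell look-alikes from the thing itself.
- arm.boxes_of(camera, query): "centre" ([x, y, z] in m, in world coordinates, good to about 4 mm: the middle of the surface that is visible of it).
- arm.mark_of(camera, query): "centre" ([x, y, z] in m, in world coordinates, good to about 4 mm: a listed point, or the origin of a listed thing).
The state is a dict: "time": time; "qpos": joint angles; "qd": joint speeds; "tau": joint torques, N m; "position": TCP position; "orientation": TCP orientation; "force": force on the tool from outside, world axes, zero at the start; "ft_torque": the same for the moment, N m; "grip_width": finger opening in m; "grip_force": force on a finger pad.
Only numpy, scipy, OpenCV 4.12 (cv2) and the standard library are available. Lean on these libraries where they do the work, as an engineer would, in place of code of your own. Each camera call takes 0.05 s, during which the arm holds its last target. There are 200 camera calls.

## Working session

There is one attempt and no reset: what is moved stays moved. The work goes in short steps, Python scripts to look and compute and a tool call to move; the robot and the scene stay as the last step left them, time stands still between calls to the robot, and variables do not carry over. Pictures are saved under pics/ and viewed, at most 10 in all, crops included, and the job is handed in when it is done.

Besides the shell and the picture viewer there is one more tool, called after "Call:" as a command line: name --argument value ..., lists and objects as JSON in quotes. drive_tool: Moves the arm, as the interface text tells. Its arguments: {"type":"object","properties":{"series":{"type":"array","items":{"type":"object","properties":{"tx":{"type":"number"},"ty":{"type":"number"},"tz":{"type":"number"},"ax":{"type":"number"},"ay":{"type":"number"},"az":{"type":"number"}}}},"jaw":{"type":"number"}},"required":["series"]}

```bash
mkdir -p pics
python3 - <<'E'
from rig import arm
import cv2,numpy as np
s=arm.read_state();print(s['time'],s['position'],s['orientation'],s['force'],s['grip_width'],arm.nose_length)
ims=[]
for c in('scene','top'):
    im=arm.read_camera(c);cv2.imwrite(f'pics/{c}0.png',im[...,::-1])
    for q in('dowel_mid','thick_dowel_mid','short_dowel_mid','mark','fitted','tray','jig'):
        print(c,q,[(np.round(d['centre'],3).tolist(),round(d['p'],2)) for d in arm.mark_of(c,q)[:4]])
E
```

```text
0.0 [0.24245266 0.60243994 0.2120811 ] [ 1.90226309e-01  9.81739776e-01 -9.20392825e-04 -3.41468945e-04] [-0.60063155 -0.22194835  0.37573354] 0.0854427504975491 0.014
scene dowel_mid [([0.532, 0.072, 0.041], 0.7), ([0.465, 0.099, 0.045], 0.51), ([0.492, 0.185, 0.052], 0.44)]
scene thick_dowel_mid [([0.488, 0.308, 0.043], 0.75)]
scene short_dowel_mid [([0.492, 0.245, 0.034], 0.6), ([0.385, 0.253, 0.024], 0.53), ([0.588, 0.238, 0.022], 0.42)]
scene mark [([0.492, 0.184, 0.047], 0.53)]
scene fitted []
scene tray [([0.494, 0.242, -0.003], 0.82)]
scene jig [([0.568, -0.166, -0.0], 0.67)]
top dowel_mid [([0.466, 0.099, 0.038], 0.64), ([0.529, 0.074, 0.039], 0.58), ([0.494, 0.184, 0.048], 0.4)]
top thick_dowel_mid [([0.491, 0.306, 0.046], 0.58)]
top short_dowel_mid [([0.393, 0.253, 0.023], 0.56), ([0.592, 0.226, 0.027], 0.49), ([0.49, 0.246, 0.03], 0.47)]
top mark [([0.579, -0.117, 0.104], 0.56)]
top fitted [([0.556, -0.239, 0.108], 0.93)]
top tray [([0.494, 0.243, 0.001], 0.95)]
top jig []
```

View pics/scene0.png

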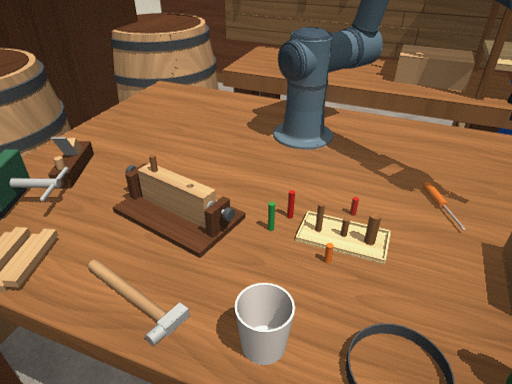

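View pics/top0.png

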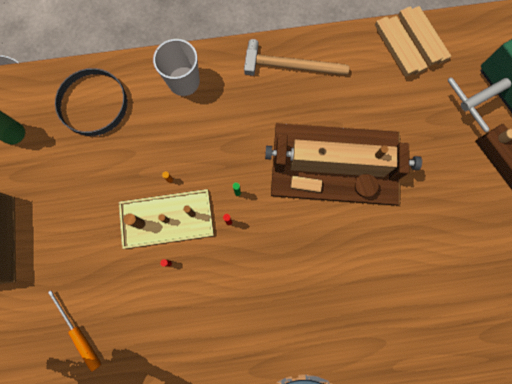

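The brown dowel at (187,210) in the top view is the slim long one. The short one at (164,218) and the thick one at (135,221) stand beside it, and the green and red look-alikes are outside the tray. The empty hole shows as a dark spot at (322,151), and the fitted dowel is at (382,152). Next I'll refine the dowel and hole positions from pixels.

```bash
cat > h.py <<'E'
import numpy as np,cv2
from rig import arm
from scipy.spatial.transform import Rotation as Ro
def ray(c,uv,z):
    k=arm.calibration(c);K,R,t=[np.array(k[x],float) for x in('intrinsics','R','t')]
    d=R.T@np.linalg.solve(K,[uv[0],uv[1],1.]);o=-R.T@t
    return o+d*(z-o[2])/d[2]
def proj(c,X):
    k=arm.calibration(c);K,R,t=[np.array(k[x],float) for x in('intrinsics','R','t')]
    p=K@(R@np.array(X,float)+t);return p[:2]/p[2]
def delta(P,yaw_y=None):
    "tool shift to world P; az (deg) so that tool y points at world angle yaw_y"
    s=arm.read_state();R=Ro.from_quat(s['orientation']).as_matrix()
    print('shift',np.round(R.T@(np.array(P)-s['position']),4),'tool y ang',np.degrees(np.arctan2(R[1,1],R[0,1])).round(2),'z axis',R[:,2].round(4),'t',s['time'],'F',np.round(s['force'],1))
E
python3 - <<'E'
from h import *
im=cv2.imread('pics/top0.png');g=im.astype(float).sum(2)/3
print(np.round(g[144:159,314:331]).astype(int))
w=np.clip(120-g[146:157,317:328],0,None);ys,xs=np.mgrid[146:157,317:328]
uv=(w*xs).sum()/w.sum(),(w*ys).sum()/w.sum();print('hole',uv,ray('top',uv,.108))
print(ray('top',(322,151),.108),[proj('top',p) for p in((.493,.185,.085),(.493,.185,.005))])
a=cv2.resize(im[190:250,110:240],None,fx=6,fy=6,interpolation=cv2.INTER_CUBIC)[:300]
b=cv2.resize(im[125:175,270:400],None,fx=6,fy=6,interpolation=cv2.INTER_CUBIC)
cv2.imwrite('pics/crop.png',np.vstack([a,b]))
E
```

```text
[[162 163 161 160 159 158 160 158 159 158 158 156 157 156 154 157 155]
 [166 165 166 165 165 166 164 165 166 164 164 162 162 159 159 160 160]
 [166 165 165 167 165 167 168 168 170 169 168 169 166 167 166 165 163]
 [164 163 165 165 165 163 146 143 137 143 155 165 166 165 165 164 163]
 [165 164 166 165 159 130  98  87  75  88 123 151 165 165 161 162 159]
 [168 166 167 169 145  87  61  56  55  56  79 114 152 164 163 163 164]
 [170 170 171 167 132  67  55  57  53  55  65  89 137 168 167 166 164]
 [173 172 172 168 131  63  55  55  56  55  67  84 136 172 172 169 168]
 [171 171 172 172 143  80  66  56  47  51  68  96 144 172 171 169 171]
 [171 169 171 172 157 116  91  78  61  50  77 118 164 173 170 172 170]
 [167 168 169 171 168 149 121 105  96  88 112 151 169 172 169 168 170]
 [169 170 168 170 170 168 155 147 147 144 155 168 169 167 167 164 167]
 [170 172 169 170 172 171 171 171 170 172 170 170 169 168 168 167 167]
 [173 171 171 173 172 170 174 171 173 173 170 170 168 171 171 169 167]
 [173 175 173 173 173 174 173 172 172 171 171 171 172 170 172 170 172]]
hole (np.float64(321.84787018255577), np.float64(150.8211629479378)) [ 0.57448521 -0.12085474  0.108     ]
[ 0.57404296 -0.12110705  0.108     ] [array([186.1879914 , 209.58738264]), array([192.08085694, 215.14252534])]
```

View pics/crop.png

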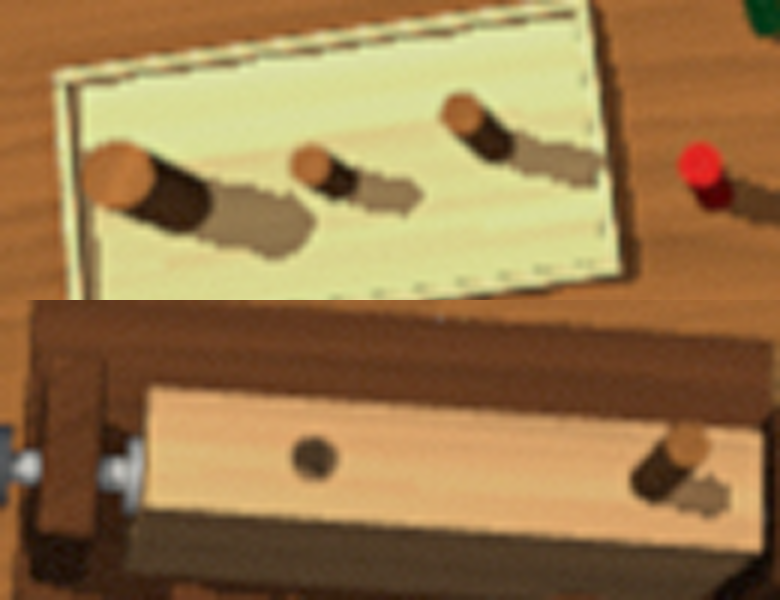

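The crop shows the dowel top at about pixel (186.8,208.3) and a clean dark hole at (321.8,150.8), which puts the hole near (0.5745,-0.1209).

Run:
```python
from h import *
p=ray('top',(186.8,208.3),.085);print(p)
delta([p[0],p[1],.16])
```

```text
[0.49559505 0.18340578 0.085     ]
shift [-0.3912 -0.2948  0.0532] tool y ang 68.07 z axis [ 0.  0. -1.] t 0.8 F [-0.2 -0.4 -0.1]
```

Call:
drive_tool --series '[{"tx": -0.05, "ty": -0.038, "tz": 0.006, "az": 8.5}, {"tx": -0.098, "ty": -0.074, "tz": 0.013, "az": 17}, {"tx": -0.147, "ty": -0.111, "tz": 0.02, "az": 25.5}, {"tx": -0.196, "ty": -0.148, "tz": 0.026, "az": 34}, {"tx": -0.245, "ty": -0.185, "tz": 0.033, "az": 42.5}, {"tx": -0.294, "ty": -0.222, "tz": 0.04, "az": 51}, {"tx": -0.343, "ty": -0.259, "tz": 0.046, "az": 59.5}, {"tx": -0.391, "ty": -0.295, "tz": 0.053, "az": 68}, {"tx": -0.391, "ty": -0.295, "tz": 0.053, "az": 68}, {"tx": -0.391, "ty": -0.295, "tz": 0.053, "az": 68}, {"tx": -0.391, "ty": -0.295, "tz": 0.053, "az": 68}]' --jaw 0

```text
$.series[0]: bad value
```

Call:
drive_tool --series '[{"tx": -0.04, "ty": -0.03, "tz": 0.005, "ax": 0, "ay": 0, "az": 7}, {"tx": -0.085, "ty": -0.064, "tz": 0.01, "ax": 0, "ay": 0, "az": 14}, {"tx": -0.13, "ty": -0.098, "tz": 0.015, "ax": 0, "ay": 0, "az": 22}, {"tx": -0.175, "ty": -0.132, "tz": 0.02, "ax": 0, "ay": 0, "az": 30}, {"tx": -0.22, "ty": -0.166, "tz": 0.025, "ax": 0, "ay": 0, "az": 38}, {"tx": -0.265, "ty": -0.2, "tz": 0.03, "ax": 0, "ay": 0, "az": 46}, {"tx": -0.31, "ty": -0.234, "tz": 0.04, "ax": 0, "ay": 0, "az": 54}, {"tx": -0.355, "ty": -0.268, "tz": 0.048, "ax": 0, "ay": 0, "az": 62}, {"tx": -0.391, "ty": -0.295, "tz": 0.053, "ax": 0, "ay": 0, "az": 68}, {"tx": -0.391, "ty": -0.295, "tz": 0.053, "ax": 0, "ay": 0, "az": 68}, {"tx": -0.391, "ty": -0.295, "tz": 0.053, "ax": 0, "ay": 0, "az": 68}]' --jaw 0

```text
time: 2.17
position: [0.4951, 0.1836, 0.1603]
orientation: [0.707, 0.708, 0.0, -0.0]
force: [0.5, 0.9, 0.4]
grip_width: 0.0852
grip_force: 0.0
```

Call:
drive_tool --series '[{"tx": 0, "ty": 0, "tz": 0.035, "ax": 0, "ay": 0, "az": 0}, {"tx": 0, "ty": 0, "tz": 0.07, "ax": 0, "ay": 0, "az": 0}, {"tx": 0, "ty": 0, "tz": 0.098, "ax": 0, "ay": 0, "az": 0}, {"tx": 0, "ty": 0, "tz": 0.098, "ax": 0, "ay": 0, "az": 0}, {"tx": 0, "ty": 0, "tz": 0.098, "ax": 0, "ay": 0, "az": 0}]'

```text
time: 2.8
position: [0.4959, 0.1842, 0.0635]
orientation: [0.706, 0.708, 0.001, 0.001]
force: [0.1, 0.3, -0.3]
grip_width: 0.0853
grip_force: 0.0
```

Call:
drive_tool --series '[{"tx": 0, "ty": 0, "tz": 0, "ax": 0, "ay": 0, "az": 0}, {"tx": 0, "ty": 0, "tz": 0, "ax": 0, "ay": 0, "az": 0}, {"tx": 0, "ty": 0, "tz": 0, "ax": 0, "ay": 0, "az": 0}, {"tx": 0, "ty": 0, "tz": 0, "ax": 0, "ay": 0, "az": 0}, {"tx": 0, "ty": 0, "tz": 0, "ax": 0, "ay": 0, "az": 0}, {"tx": 0, "ty": 0, "tz": 0, "ax": 0, "ay": 0, "az": 0}, {"tx": 0, "ty": 0, "tz": 0, "ax": 0, "ay": 0, "az": 0}, {"tx": 0, "ty": 0, "tz": 0, "ax": 0, "ay": 0, "az": 0}]' --jaw 1

```text
time: 3.8
position: [0.4957, 0.1833, 0.0626]
orientation: [0.707, 0.707, 0.0, 0.0]
force: [-0.3, -0.7, 4.8]
grip_width: 0.0112
grip_force: 58.8
```

Run:
```python
from h import *
s=arm.read_state();print(s['grip_width'],s['force'],s['ft_torque'])
A=arm.read_camera('top')[...,::-1];B=arm.read_camera('scene')[...,::-1]
u,v=proj('scene',(.495,.184,.06)).astype(int);print(u,v)
f=lambda im,u,v:cv2.resize(im[v-45:v+45,u-60:u+60],None,fx=6,fy=6,interpolation=cv2.INTER_CUBIC)[:,:]
cv2.imwrite('pics/g1.png',cv2.resize(np.hstack([f(A,187,210),f(B,u,v)]),(800,300)))
```

```text
0.011216067907085804 [-0.30126693 -0.65206977  4.83758987] [-0.00173309  0.02861438  0.00196993]
320 211
```

View pics/g1.png

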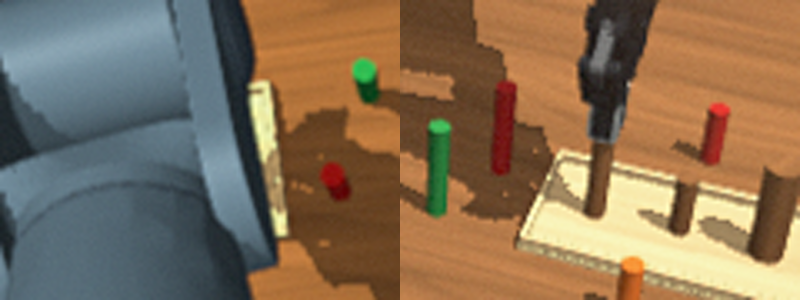

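Call:
drive_tool --series '[{"tx": 0, "ty": 0, "tz": -0.03, "ax": 0, "ay": 0, "az": 0}, {"tx": 0, "ty": 0, "tz": -0.07, "ax": 0, "ay": 0, "az": 0}, {"tx": 0, "ty": 0, "tz": -0.11, "ax": 0, "ay": 0, "az": 0}, {"tx": 0, "ty": 0, "tz": -0.137, "ax": 0, "ay": 0, "az": 0}, {"tx": 0, "ty": 0, "tz": -0.137, "ax": 0, "ay": 0, "az": 0}, {"tx": 0, "ty": 0, "tz": -0.137, "ax": 0, "ay": 0, "az": 0}]'

```text
time: 4.65
position: [0.4942, 0.1831, 0.1972]
orientation: [0.707, 0.708, -0.001, -0.001]
force: [0.3, 0.4, -0.8]
grip_width: 0.0111
grip_force: 58.6
```

Call:
drive_tool --series '[{"tx": -0.03, "ty": 0.008, "tz": 0, "ax": 0, "ay": 0, "az": 0}, {"tx": -0.07, "ty": 0.018, "tz": 0, "ax": 0, "ay": 0, "az": 0}, {"tx": -0.115, "ty": 0.03, "tz": 0, "ax": 0, "ay": 0, "az": 0}, {"tx": -0.16, "ty": 0.042, "tz": 0, "ax": 0, "ay": 0, "az": 0}, {"tx": -0.205, "ty": 0.053, "tz": 0, "ax": 0, "ay": 0, "az": 0}, {"tx": -0.25, "ty": 0.065, "tz": 0, "ax": 0, "ay": 0, "az": 0}, {"tx": -0.285, "ty": 0.074, "tz": 0, "ax": 0, "ay": 0, "az": 0}, {"tx": -0.304, "ty": 0.079, "tz": 0, "ax": 0, "ay": 0, "az": 0}, {"tx": -0.304, "ty": 0.079, "tz": 0, "ax": 0, "ay": 0, "az": 0}, {"tx": -0.304, "ty": 0.079, "tz": 0, "ax": 0, "ay": 0, "az": 0}, {"tx": -0.304, "ty": 0.079, "tz": 0, "ax": 0, "ay": 0, "az": 0}]'

```text
time: 6.02
position: [0.5745, -0.1194, 0.1991]
orientation: [0.706, 0.708, 0.0, -0.0]
force: [0.7, 0.3, 0.1]
grip_width: 0.0113
grip_force: 58.6
```

Run:
```python
from h import *
s=arm.read_state();p=s['position'];print(p,s['force'],s['grip_width'])
delta([.5745,-.1209,.20])
A=arm.read_camera('top')[...,::-1];B=arm.read_camera('scene')[...,::-1]
u,v=proj('scene',(.5745,-.121,.13)).astype(int);print(u,v)
f=lambda im,u,v:cv2.resize(im[v-38:v+37,u-50:u+50],(800,600),interpolation=cv2.INTER_CUBIC)
cv2.imwrite('pics/scene_b.png',B)
cv2.imwrite('pics/g2.png',np.hstack([cv2.resize(f(A,322,150),(400,300)),cv2.resize(f(B,u,v),(400,300))]))
print([proj('scene',(p[0],p[1],p[2]-d)) for d in(.0576,.02)],proj('scene',(.5745,-.1209,.108)))
```

```text
[ 0.57445986 -0.11936743  0.19910225] [0.6635798  0.27681981 0.09421625] 0.01130845926424859
shift [-0.0015  0.     -0.0009] tool y ang 0.16 z axis [-2.e-04  2.e-04 -1.e+00] t 6.025 F [0.7 0.3 0.1]
189 177
[array([189.56140632, 173.26590956]), array([188.0075063 , 159.40485824])] [190.31583371 184.93247012]
```

View pics/g2.png

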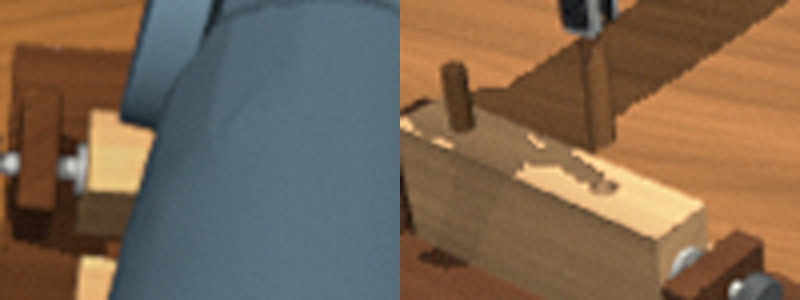

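Call:
drive_tool --series '[{"tx": -0.001, "ty": 0, "tz": 0.012, "ax": 0, "ay": 0, "az": 0}, {"tx": -0.001, "ty": 0, "tz": 0.024, "ax": 0, "ay": 0, "az": 0}, {"tx": -0.001, "ty": 0, "tz": 0.028, "ax": 0, "ay": 0, "az": 0}, {"tx": -0.001, "ty": 0, "tz": 0.028, "ax": 0, "ay": 0, "az": 0}, {"tx": -0.001, "ty": 0, "tz": 0.028, "ax": 0, "ay": 0, "az": 0}]'

```text
time: 6.75
position: [0.5749, -0.1218, 0.1715]
orientation: [0.707, 0.707, 0.0, 0.0]
force: [-0.7, 0.6, 0.2]
grip_width: 0.0108
grip_force: 58.6
```

Run:
```python
from h import *
P=[];F=[]
for i in range(8):
    B=arm.read_camera('scene')[...,::-1];s=arm.read_state();P.append(s['position']);F.append(s['force'])
P=np.array(P);print(P.mean(0),P.std(0),np.mean(F,0),s['time'])
a=cv2.imread('pics/scene0.png');f=lambda im:cv2.resize(im[160:205,160:220],(400,300),interpolation=cv2.INTER_CUBIC)
cv2.imwrite('pics/g3.png',np.hstack([f(a),f(B)]))
p=P.mean(0);print(proj('scene',(p[0],p[1],p[2]-.0576)),proj('scene',(.5745,-.1209,.108)))
```

```text
[ 0.5748407  -0.1217252   0.17153908] [9.35320024e-05 5.10555285e-05 1.34237954e-04] [ 0.03971038  0.25736167 -0.19119413] 7.15
[189.71011924 182.87911773] [190.31583371 184.93247012]
```

View pics/g3.png

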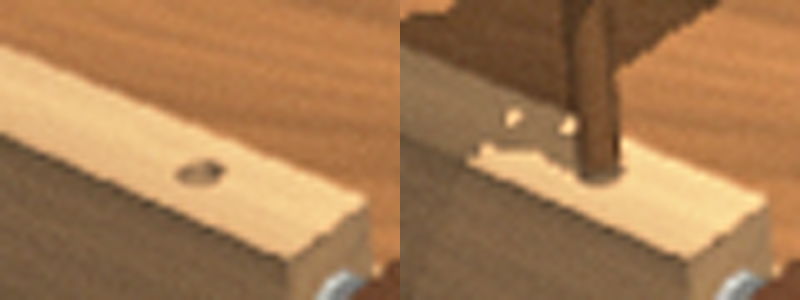

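Call:
drive_tool --series '[{"tx": 0.0007, "ty": 0, "tz": 0.003, "ax": 0, "ay": 0, "az": 0}, {"tx": 0.0007, "ty": 0, "tz": 0.005, "ax": 0, "ay": 0, "az": 0}, {"tx": 0.0007, "ty": 0, "tz": 0.006, "ax": 0, "ay": 0, "az": 0}, {"tx": 0.0007, "ty": 0, "tz": 0.006, "ax": 0, "ay": 0, "az": 0}]'

```text
time: 7.65
position: [0.5746, -0.1209, 0.1651]
orientation: [0.707, 0.708, -0.0, -0.0]
force: [-0.0, -0.5, 1.2]
grip_width: 0.0113
grip_force: 58.7
```

Call:
drive_tool --series '[{"tx": 0, "ty": 0, "tz": 0.0005, "ax": 0, "ay": 0, "az": 0}, {"tx": 0, "ty": 0, "tz": 0.001, "ax": 0, "ay": 0, "az": 0}, {"tx": 0, "ty": 0, "tz": 0.001, "ax": 0, "ay": 0, "az": 0}]'

```text
time: 8.02
position: [0.5749, -0.1211, 0.1647]
orientation: [0.707, 0.708, 0.0, 0.0]
force: [-0.6, -0.6, 2.1]
grip_width: 0.0112
grip_force: 59.0
```

Call:
drive_tool --series '[{"tx": 0, "ty": 0, "tz": 0.0005, "ax": 0, "ay": 0, "az": 0}, {"tx": 0, "ty": 0, "tz": 0.001, "ax": 0, "ay": 0, "az": 0}, {"tx": 0, "ty": 0, "tz": 0.001, "ax": 0, "ay": 0, "az": 0}]'

```text
time: 8.4
position: [0.5744, -0.1207, 0.1625]
orientation: [0.707, 0.708, -0.0, -0.0]
force: [0.0, 0.4, 0.7]
grip_width: 0.0115
grip_force: 58.6
```

Run:
```python
from h import *
s=arm.read_state();print(s['position'],s['force'],s['ft_torque'])
```

```text
[ 0.57439832 -0.1207232   0.16251746] [0.03514565 0.39111895 0.68236386] [ 0.01640014 -0.05212754 -0.0150082 ]
```

Call:
drive_tool --series '[{"tx": 0, "ty": 0, "tz": 0.0007, "ax": 0, "ay": 0, "az": 0}, {"tx": 0, "ty": 0, "tz": 0.0014, "ax": 0, "ay": 0, "az": 0}, {"tx": 0, "ty": 0, "tz": 0.002, "ax": 0, "ay": 0, "az": 0}, {"tx": 0, "ty": 0, "tz": 0.002, "ax": 0, "ay": 0, "az": 0}]'

```text
time: 8.9
position: [0.5746, -0.1209, 0.161]
orientation: [0.707, 0.708, -0.0, -0.0]
force: [1.2, 0.1, -1.3]
grip_width: 0.0116
grip_force: 58.6
```

Call:
drive_tool --series '[{"tx": 0, "ty": 0, "tz": 0.001, "ax": 0, "ay": 0, "az": 0}, {"tx": 0, "ty": 0, "tz": 0.002, "ax": 0, "ay": 0, "az": 0}, {"tx": 0, "ty": 0, "tz": 0.002, "ax": 0, "ay": 0, "az": 0}]'

```text
time: 9.28
position: [0.5746, -0.1209, 0.159]
orientation: [0.707, 0.708, -0.0, -0.0]
force: [-0.3, -0.1, -0.6]
grip_width: 0.0113
grip_force: 58.6
```

Call:
drive_tool --series '[{"tx": 0, "ty": 0, "tz": 0.002, "ax": 0, "ay": 0, "az": 0}, {"tx": 0, "ty": 0, "tz": 0.004, "ax": 0, "ay": 0, "az": 0}, {"tx": 0, "ty": 0, "tz": 0.006, "ax": 0, "ay": 0, "az": 0}, {"tx": 0, "ty": 0, "tz": 0.008, "ax": 0, "ay": 0, "az": 0}, {"tx": 0, "ty": 0, "tz": 0.01, "ax": 0, "ay": 0, "az": 0}, {"tx": 0, "ty": 0, "tz": 0.01, "ax": 0, "ay": 0, "az": 0}]'

```text
time: 10.02
position: [0.5746, -0.1209, 0.1489]
orientation: [0.707, 0.708, -0.0, -0.0]
force: [0.6, 0.6, -0.3]
grip_width: 0.0109
grip_force: 58.6
```

Call:
drive_tool --series '[{"tx": 0, "ty": 0, "tz": 0.003, "ax": 0, "ay": 0, "az": 0}, {"tx": 0, "ty": 0, "tz": 0.006, "ax": 0, "ay": 0, "az": 0}, {"tx": 0, "ty": 0, "tz": 0.009, "ax": 0, "ay": 0, "az": 0}, {"tx": 0, "ty": 0, "tz": 0.012, "ax": 0, "ay": 0, "az": 0}, {"tx": 0, "ty": 0, "tz": 0.012, "ax": 0, "ay": 0, "az": 0}]'

```text
time: 10.65
position: [0.5745, -0.1209, 0.1368]
orientation: [0.707, 0.708, -0.0, -0.0]
force: [1.3, -1.0, -0.4]
grip_width: 0.0111
grip_force: 58.6
```

Call:
drive_tool --series '[{"tx": 0, "ty": 0, "tz": 0.002, "ax": 0, "ay": 0, "az": 0}, {"tx": 0, "ty": 0, "tz": 0.004, "ax": 0, "ay": 0, "az": 0}, {"tx": 0, "ty": 0, "tz": 0.006, "ax": 0, "ay": 0, "az": 0}, {"tx": 0, "ty": 0, "tz": 0.007, "ax": 0, "ay": 0, "az": 0}, {"tx": 0, "ty": 0, "tz": 0.007, "ax": 0, "ay": 0, "az": 0}]'

```text
time: 11.28
position: [0.5747, -0.1209, 0.1301]
orientation: [0.707, 0.708, 0.0, 0.0]
force: [-0.2, -0.5, -0.8]
grip_width: 0.0112
grip_force: 58.6
```

Call:
drive_tool --series '[{"tx": 0, "ty": 0, "tz": 0.0005, "ax": 0, "ay": 0, "az": 0}, {"tx": 0, "ty": 0, "tz": 0.001, "ax": 0, "ay": 0, "az": 0}, {"tx": 0, "ty": 0, "tz": 0.001, "ax": 0, "ay": 0, "az": 0}]'

```text
time: 11.65
position: [0.5748, -0.1211, 0.1296]
orientation: [0.707, 0.708, -0.0, 0.0]
force: [-0.4, -0.1, 2.8]
grip_width: 0.0111
grip_force: 59.1
```

Call:
drive_tool --series '[{"tx": 0, "ty": 0, "tz": 0.0005, "ax": 0, "ay": 0, "az": 0}, {"tx": 0, "ty": 0, "tz": 0.001, "ax": 0, "ay": 0, "az": 0}, {"tx": 0, "ty": 0, "tz": 0.001, "ax": 0, "ay": 0, "az": 0}]'

```text
time: 12.02
position: [0.5754, -0.1213, 0.1295]
orientation: [0.707, 0.708, 0.0, 0.001]
force: [-1.2, -0.5, 6.8]
grip_width: 0.0113
grip_force: 59.6
```

The dowel has bottomed at the expected height with the force rising, so I'll let go, wait, and retreat straight up.

Call:
drive_tool --series '[{"tx": 0, "ty": 0, "tz": -0.001, "ax": 0, "ay": 0, "az": 0}, {"tx": 0, "ty": 0, "tz": -0.001, "ax": 0, "ay": 0, "az": 0}, {"tx": 0, "ty": 0, "tz": -0.001, "ax": 0, "ay": 0, "az": 0}, {"tx": 0, "ty": 0, "tz": -0.001, "ax": 0, "ay": 0, "az": 0}, {"tx": 0, "ty": 0, "tz": -0.001, "ax": 0, "ay": 0, "az": 0}, {"tx": 0, "ty": 0, "tz": -0.001, "ax": 0, "ay": 0, "az": 0}, {"tx": 0, "ty": 0, "tz": -0.001, "ax": 0, "ay": 0, "az": 0}, {"tx": 0, "ty": 0, "tz": -0.001, "ax": 0, "ay": 0, "az": 0}]' --jaw 0

```text
time: 13.02
position: [0.5747, -0.1209, 0.1292]
orientation: [0.707, 0.708, 0.0, -0.0]
force: [1.0, 0.4, -0.1]
grip_width: 0.0851
grip_force: 0.0
```

Call:
drive_tool --series '[{"tx": 0, "ty": 0, "tz": -0.02, "ax": 0, "ay": 0, "az": 0}, {"tx": 0, "ty": 0, "tz": -0.05, "ax": 0, "ay": 0, "az": 0}, {"tx": 0, "ty": 0, "tz": -0.085, "ax": 0, "ay": 0, "az": 0}, {"tx": 0, "ty": 0, "tz": -0.12, "ax": 0, "ay": 0, "az": 0}, {"tx": 0, "ty": 0, "tz": -0.12, "ax": 0, "ay": 0, "az": 0}, {"tx": 0, "ty": 0, "tz": -0.12, "ax": 0, "ay": 0, "az": 0}]'

```text
time: 13.78
position: [0.5745, -0.1208, 0.2494]
orientation: [0.707, 0.708, 0.0, 0.0]
force: [0.3, -0.8, -0.4]
grip_width: 0.0855
grip_force: 0.0
```

Run:
```python
from h import *
B=arm.read_camera('scene')[...,::-1];s=arm.read_state();print(s['position'],s['force'],s['time'])
print(proj('scene',(.5746,-.121,.152)))
cv2.imwrite('pics/g4.png',cv2.resize(B[120:270,120:420],(800,400),interpolation=cv2.INTER_CUBIC))
```

```text
[ 0.57413321 -0.12069889  0.24846136] [ 0.33690659  0.29551661 -0.19098735] 13.825
[188.49300789 169.35302023]
```

View pics/g4.png

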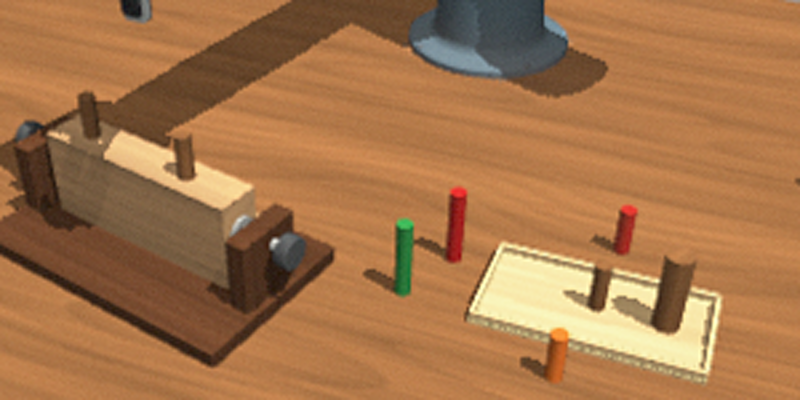

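The dowel stands upright in the board at crop pixel (184,155), its top where predicted and standing out as far as the fitted one at (89,115). The other two dowels are untouched in the tray and the gripper is clear.

```bash
python3 -c "
from rig import arm
print(arm.hand_in())"
```

```text
the job is handed in; nothing more can be done
None
```

The slim long dowel is fully home and upright in the empty hole and released, the other two still stand in the tray, and the job was handed in at about 14 s; the verdict wasn't reported back.

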